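Turn the cage card and hold the cage lid half open for inspection

ROBOT

A 6-joint arm with a two-finger parallel gripper is mounted at the origin on the work surface. World frame = base frame: x ahead of the robot, y to its left, z up, the work surface at z = 0. Lengths are in m, angles in rad, forces in N, time in s.
With the tool pointing down it reaches from about 0.375 to 0.9 m from the base axis. Payload 3.1 kg.
Tool frame: the origin (TCP) lies on the centre line of the jaws, within the pads' length; the fingertips stand ctrl.nose_length ahead of it and the grasp point (between the pads) is the TCP (ctrl.nose_length is the distance from the TCP to the fingertips, in m); x points along the fingers, y is the direction in which the jaws open and shut, and the axes are right-handed (so a half turn about x gives the same grasp; the last joint's range is limited). The gripper opens to 85 mm and grips with 20 to 120 N. Pads are 22 mm wide; open, the fingers measure 114 mm over their backs; the gripper's body (76 mm by 85 mm) begins 54 mm behind the grasp point. The pads swing forward as they close: fully open they stand 13 mm farther back than shut.
Start: joints at [-1.49, 0.527, 1.433, -0, 1.181, -0.178], TCP at [0.16, -0.604, 0.25] pointing down, gripper open.
Joint ranges: [-3.08, 3.08], [-0.75, 2.2], [0.22, 2.44], [-1.43, 4.57], [0, 2.65], [-2.85, 2.85]. Speed limits (rad/s): [2.79, 2.79, 3.14, 3.14, 3.14, 3.14].

INTERFACE

Orientations are given as [roll, pitch, yaw] about the fixed x, y, z axes, in that order (R = Rz(yaw) Ry(pitch) Rx(roll)).
In Python, from station import sensors, cams, ctrl gives the robot as it stands. The module is installed in compiled form; this text tells all that it offers.
- The arm moves only by the tool jog_arm, never from a script. Its argument "series" is a list of rows, each a list of 7 numbers: the shift along the tool's x, y, z in m, then the turn, a rotation vector about the tool's x, y, z in rad, then the closure, from 0 (fully open) to 1 (shut). In form: [[dx, dy, dz, rx, ry, rz, jaw], ...]. A call has exactly 10 rows; each row shifts and turns the commanded pose from where the row before left it, along the tool's axes as they then stand; what a row does not reach is not made up. A row lasts 1/10 s, in which the tool goes at most 50 mm and 8.59 degrees, less where a joint would pass 70% of its speed; a pose out of reach is approached as far as the arm can. A call is refused whole if a number of a shift passes 0.05 or a number of a turn 0.15, either way. A call with a gripper value outside its range is refused whole. The fingers move at their own pace and stop on an object; the grip force is fixed at half the most. Time passes only in rows, so rows that do not move let the fingers close, or fill a call up. It gives the time, the measured TCP pose, the force and the opening at its end, in the units of the state.
- sensors.observe(): the state, without advancing time (a new reading comes with each control period).
- cams.snapshot(name): name is "side" or "top"; returns the picture (384x512x3 uint8, red, green, blue); there is no depth.
- cams.camera_model(name): a dict with "fx", "fy", "cx", "cy" (pixels), "rvec" (rotation vector, rad) and "tvec" (3), from world to camera coordinates, as OpenCV has them. Camera axes: x right, y down, z forward; pixel columns grow to the right and rows downward; lengths in m; the calibration is good to about 2 mm. A picture is of the moment at which its call begins. camera_model takes no time and is no camera call.
- ctrl.hand_in(): hands the job in, once; it reports no verdict.
The state is a dict: "clock": time; "qpos": joint angles; "joint_vel": joint speeds; "joint_efforts": joint torques, N m; "tcp_pos": TCP position; "ee_rot": TCP orientation; "contact_force": force on the tool from outside, world axes, zero at the start; "torque": the same for the moment, N m; "grip_width": finger opening in m.
Only numpy, scipy, OpenCV 4.12 (cv2) and the standard library are available. Lean on these libraries where they do the work, as an engineer would, in place of code of your own. Each camera call takes 0.05 s, during which the arm holds its last target. There are 200 camera calls.

TASK

At the cage-changing bench, first lift the cage card out of its white stand, turn it round so that its green face looks away from the robot instead of towards it, and put it back fully home in the slot. Then, without throwing it wide open, raise the cage's wire lid by its green handle and finish holding it open at 45 degrees so that the inside can be inspected: the lid falls shut if let go, so keep hold of it at the end. Leave the bottles, the jar and the beaker on the bench where they are.

Things in the scene. Friction and masses are not known exactly. Their poses are not given: they have to be found in the camera images.
- card_mid (a point): Centre (half-way up) of the loose cage card: a stiff upright white plate 92 mm wide (its y), 110 mm tall (its z), 10 mm thick (its x), about 60 g, with a green front face and a plain white back. Its +x axis points out of the green face. It starts standing in the stand's slot with the green face towards the robot; the upper 80 mm show above the stand.
- card_face (a point): Point on the card's green face, midway across its width and 20 mm above its lower edge (5 mm in +x and 35 mm below the card's centre); same axes as the card.
- slot (a point): Centre of the slot's floor in the fixed white card stand, 10 mm above the bench. The stand is 125 mm (its y) by 55 mm (its x) and 40 mm tall; the slot is 15 mm wide (x), 99 mm long (y) and 30 mm deep, open at the top. The +x axis points away from the robot, square to the slot: the card's green face must end up looking this way. The z axis is up. The card's centre stands 55 mm above this point when home.
- lid (a joint): Opening angle of the cage's wire lid in rad: 0 closed (level), 0.785 is 45 degrees, stop at 1.4. It swings up about the far rim of the cage; it weighs about 0.4 kg and falls shut by itself from any angle up to the stop.
- lid_handle (a point): Middle of the grip bar of the lid's green handle: a round bar 12 mm thick and 130 mm long between its two legs, running along its y axis (parallel to the hinge), 50 mm above the middle of the lid's thickness, near the lid's robot-side edge. Its axes turn with the lid; when closed x points away from the robot, z up and the bar is 184 mm above the bench. The round bar can turn between gripping fingers.
- lid_hinge (a point): Middle of the lid's hinge line, along the far rim of the fixed cage, 134 mm above the bench; y runs along the hinge, x points horizontally away from the robot, z up (does not turn with the lid). With the lid closed the handle bar lies at (-185, 0, +50) mm from here in these axes; opening turns it about +y, so it rises and moves away from the robot. The clear cage with green rim is 218 mm (x) by 376 mm (y) and 130 mm tall; the lid is 214 by 368 mm.
- card: The same loose card, origin at the centre of its lower edge, axes as above.
- water_bottle: Bystander: clear bottle with a steel cap, 66 mm across, 170 mm tall, origin under its centre.
- disinfectant: Bystander: white bottle with a blue cap, 70 mm across, 200 mm tall, origin under its centre.
- pellet_jar: Bystander: clear jar with a green lid, 84 mm across, 110 mm tall, origin under its centre.
- beaker: Bystander: open steel beaker, 80 mm across, 100 mm tall, origin under its centre.
Things that resemble listed ones, but are neither listed nor needed, are in the scene too. What is shaped like the card but orange is not meant. What is shaped like the part that bears slot but black is not meant.

How it is judged:
By the outcome, as a careful person would: the job done as asked, in the order asked, and still so for the second after the job is handed in, while the arm keeps its last pose, push and grip.
It also fails if it takes over 58 s, if anything falls off the work surface, if the arm or the gripper's body presses on something with over 40 N, if the wrist force passes 120 N, or if a joint passes its speed limit or range.

## Working session

There is one attempt and no reset: what is moved stays moved. The work goes in short steps, Python scripts to look and compute and a tool call to move; the robot and the scene stay as the last step left them, time stands still between calls to the robot, and variables do not carry over. Pictures are saved under pics/ and viewed, about 8 in all and at most 12, crops included, and the job is handed in when it is done.

Besides the shell and the picture viewer there is one more tool, called after ">>>" by a JSON object that holds its "api" and its "payload", one argument or row to a line. jog_arm: Moves the arm, as the interface text tells. Its arguments: {"type":"object","properties":{"series":{"type":"array","items":{"type":"array","items":{"type":"number"}}}},"required":["series"]}

```bash
mkdir -p pics
python3 - <<'E'
from station import sensors,cams,ctrl
import cv2,numpy as np
for n in("side","top"):
    im=cams.snapshot(n); np.save(f"pics/{n}0.npy",im)
    cv2.imwrite(f"pics/{n}0.png",cv2.resize(im[:,:,::-1],(800,600),interpolation=cv2.INTER_CUBIC))
    m=cams.camera_model(n);R=cv2.Rodrigues(np.array(m["rvec"]))[0]
    print(n,{k:np.round(v,4).tolist() for k,v in m.items()},"pos",(-R.T@np.array(m["tvec"]).ravel()).round(3))
print({k:np.round(v,3).tolist() for k,v in sensors.observe().items()},ctrl.nose_length)
E
```

```text
side {'fx': 429.8264, 'fy': 429.8264, 'cx': 244.5844, 'cy': 186.9393, 'rvec': [0.097, -2.853, 1.2895], 'tvec': [0.5683, 0.2182, 1.2821]} pos [0.535 0.851 1.001]
top {'fx': 387.5485, 'fy': 387.5485, 'cx': 251.869, 'cy': 193.2437, 'rvec': [2.1306, -2.1792, 0.1198], 'tvec': [-0.1439, 0.5745, 1.1241]} pos [ 0.432 -0.166  1.183]
{'clock': 0.1, 'qpos': [-1.49, 0.528, 1.434, 0.0, 1.181, -0.179], 'joint_vel': [0.001, -0.002, -0.003, -0.001, 0.001, -0.001], 'joint_efforts': [-0.001, -44.331, -17.859, -0.0, 0.004, -0.0], 'tcp_pos': [0.16, -0.604, 0.249], 'ee_rot': [-1.755, 1.569, 1.645], 'contact_force': [0.446, -0.677, -0.551], 'torque': [-0.022, -0.025, 0.032], 'grip_width': 0.086} 0.019
```

View pics/side0.png

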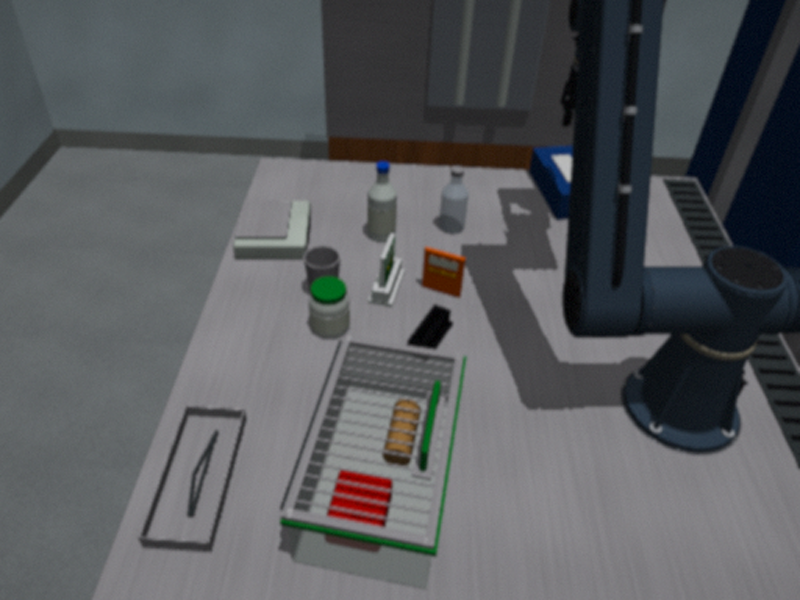

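View pics/top0.png

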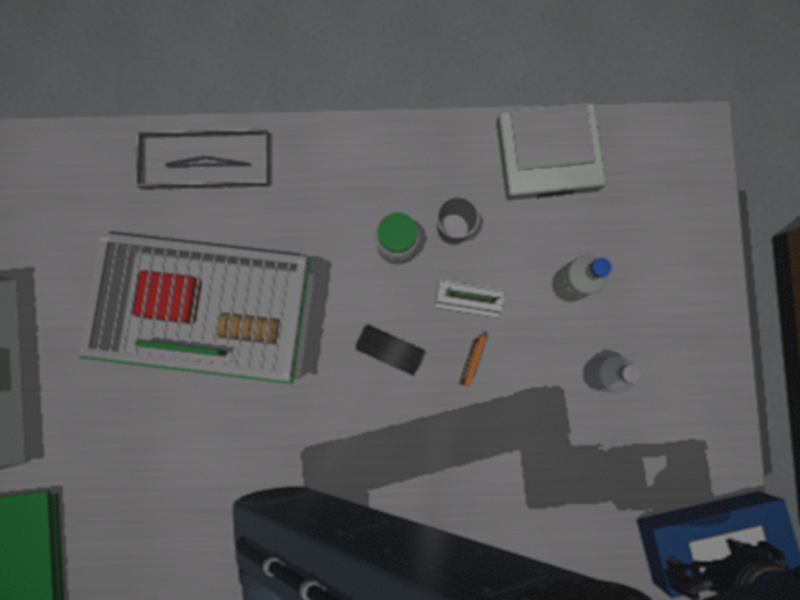

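The top view shows the white stand with the green-faced card at (470,297). The decoys are the black stand at (390,350) and the orange card at (473,358). The green card in the white stand fits the description, and the green handle bar is at (185,347) top and (430,425) side. I'll confirm this in one enlarged composite.

```bash
cat > h.py <<'E'
import cv2,numpy as np
from station import sensors,cams,ctrl
def cam(n):
    m=cams.camera_model(n);R=cv2.Rodrigues(np.array(m["rvec"]))[0];t=np.array(m["tvec"]).ravel()
    return np.array([[m["fx"],0,m["cx"]],[0,m["fy"],m["cy"]],[0,0,1]]),R,t
def proj(n,P):
    K,R,t=cam(n);return cv2.projectPoints(np.atleast_2d(np.float64(P)),cv2.Rodrigues(R)[0],t,K,None)[0].reshape(-1,2)
def onz(n,px,z):
    K,R,t=cam(n);d=R.T@np.linalg.inv(K)@np.array([*px,1.]);c=-R.T@t;return c+d*(z-c[2])/d[2]
def tri(a,b):  # top px, side px
    P=[K@np.c_[R,t] for K,R,t in (cam("top"),cam("side"))]
    X=cv2.triangulatePoints(P[0],P[1],np.float64(a).reshape(2,1),np.float64(b).reshape(2,1)).ravel();return X[:3]/X[3]
def crop(im,u,v,w=80,h=60,W=400,H=300):
    c=cv2.resize(im[v:v+h,u:u+w,::-1],(W,H),interpolation=cv2.INTER_CUBIC)
    s=W//w
    for i in range(0,w,10):
        cv2.line(c,(i*s,0),(i*s,6),(0,255,255),1); cv2.putText(c,str(u+i),(i*s,16),0,.3,(0,255,255),1)
    for i in range(0,h,10):
        cv2.line(c,(0,i*s),(6,i*s),(0,255,255),1); cv2.putText(c,str(v+i),(8,i*s+4),0,.3,(0,255,255),1)
    return c
def grid(name,cs): cv2.imwrite(f"pics/{name}.png",np.vstack([np.hstack(cs[:2]),np.hstack(cs[2:])]))
def tool():
    s=sensors.observe();from scipy.spatial.transform import Rotation as Ro
    return np.array(s["tcp_pos"]),Ro.from_euler("xyz",s["ee_rot"]),s
E
python3 - <<'E'
from h import *
t=np.load("pics/top0.npy");s=np.load("pics/side0.npy")
grid("c1",[crop(t,260,160),crop(s,210,140),crop(t,70,190),crop(s,230,235)])
E
```

```text
(no output)
```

View pics/c1.png

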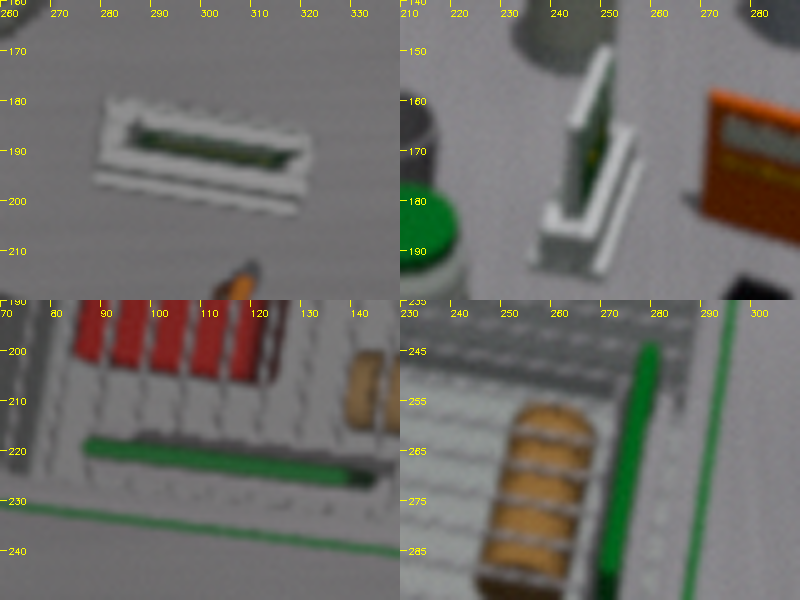

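Run:
```python
from h import *
np.set_printoptions(precision=4,suppress=True)
for n,p,z in [("side",(245.5,164.5),.12),("side",(251.5,149.7),.12),("top",(280.5,180),.04),("top",(321,188),.04),("top",(319.5,196.5),.04),("top",(278.5,191.5),.04),("top",(278,197),.0),("top",(318,202.5),.0),("top",(286.5,186),.12),("top",(318,190),.12)]: print(n,p,z,onz(n,p,z))
a=onz("top",(86.5,219),.184);b=onz("top",(141,225.5),.184);c=onz("side",(279.5,246),.184);d=onz("side",(272,288),.184)
print("handle",a,b,(a+b)/2,np.degrees(np.arctan2(*(b-a)[:2])),"side",c,d,(c+d)/2,np.degrees(np.arctan2(*(c-d)[:2])))
# cage rim corners top (from view px*.64)
for p in [(108,235),(308,256),(292,382),(82,357)]: print(onz("top",np.array(p)*.64,.13))
```

```text
side (245.5, 164.5) 0.12 [ 0.5842 -0.2601  0.12  ]
side (251.5, 149.7) 0.12 [ 0.5684 -0.3436  0.12  ]
top (280.5, 180) 0.04 [ 0.6081 -0.2431  0.04  ]
top (321, 188) 0.04 [ 0.5812 -0.3626  0.04  ]
top (319.5, 196.5) 0.04 [ 0.556 -0.357  0.04 ]
top (278.5, 191.5) 0.04 [ 0.5737 -0.2361  0.04  ]
top (278, 197) 0.0 [ 0.5617 -0.2365  0.    ]
top (318, 202.5) 0.0 [ 0.5419 -0.3584  0.    ]
top (286.5, 186) 0.12 [ 0.5786 -0.2538  0.12  ]
top (318, 190) 0.12 [ 0.5654 -0.3403  0.12  ]
handle [0.4957 0.2714 0.184 ] [0.4758 0.1297 0.184 ] [0.4857 0.2005 0.184 ] -171.98715277154463 side [0.4769 0.1398 0.184 ] [0.4941 0.2665 0.184 ] [0.4855 0.2031 0.184 ] -172.29460709651843
[0.6916 0.3493 0.13  ]
[ 0.6449 -0.0079  0.13  ]
[0.4242 0.0208 0.13  ]
[0.4754 0.3873 0.13  ]
```

```bash
cat >> h.py <<'E'
from scipy.spatial.transform import Rotation as Ro
def down(yaw): # tool down, tool y at yaw (rad)
    y=np.array([np.cos(yaw),np.sin(yaw),0]);x=np.array([0,0,-1.]);return Ro.from_matrix(np.c_[x,y,np.cross(x,y)])
def plan(P,R,N=None,P0=None,R0=None):
    p,r,s=tool(); p=p if P0 is None else np.array(P0); r=r if R0 is None else R0
    w=(r.inv()*R).as_rotvec(); d=r.inv().apply(np.array(P)-p)
    if N is None: N=int(np.ceil(max(np.linalg.norm(w)/.14,np.linalg.norm(d)/.045,1)))
    M=sum(Ro.from_rotvec(w/N*i).as_matrix() for i in range(N))
    print("N",N,"row",np.round(np.r_[np.linalg.solve(M,d),w/N],4).tolist())
E
python3 - <<'E'
from h import *
np.set_printoptions(precision=4,suppress=True)
p,r,s=tool();print(r.as_matrix())
y=r.as_matrix()[:,1];print("yaw_y",np.arctan2(y[1],y[0]),"q1-q6",s["qpos"][0]-s["qpos"][5])
print("orange top",onz("top",(310,213),.11),onz("top",(298,246),.11))
for n,q in dict(water=((628,373),.17),dis=((600,267),.2),jar=((398,232),.11),beak=((459,215),.1)).items(): print(n,onz("top",np.array(q[0])*.64,q[1]))
# predicted pixels for model: card upright centred in stand
C=np.array([.577,-.300]);yaw=np.radians(-9.5);X=np.array([np.cos(yaw),np.sin(yaw)]);Y=np.array([-X[1],X[0]])
for nm,a,b,z in [("cardtop",5,46,120),("cardtop",-5,46,120),("cardtop",5,-46,120),("cardtop",-5,-46,120),("base",27.5,62.5,0),("base",-27.5,62.5,0),("base",-27.5,-62.5,0)]:
    P=[*(C+X*a/1e3+Y*b/1e3),z/1e3];print(nm,a,b,proj("top",P),proj("side",P))
for k in (0,1): print("branch",k); plan([.577,-.3,.27],down(yaw+k*np.pi))
E
```

```text
[[-0.0001  0.256  -0.9667]
 [ 0.002  -0.9667 -0.256 ]
 [-1.     -0.0019 -0.0004]]
yaw_y -1.3119576083610502 q1-q6 -1.3119529642071197
orange top [ 0.5031 -0.3171  0.11  ] [ 0.4133 -0.2807  0.11  ]
water [ 0.4272 -0.5433  0.17  ]
dis [ 0.6009 -0.4982  0.2   ]
jar [ 0.6892 -0.1683  0.11  ]
beak [ 0.7207 -0.2808  0.1   ]
cardtop 5 46 [[286.9745 182.0865]] [[243.7908 165.2945]]
cardtop -5 46 [[286.4948 185.6251]] [[246.7547 165.7593]]
cardtop 5 -46 [[319.9955 186.7567]] [[249.8076 149.1617]]
cardtop -5 -46 [[319.5508 190.3088]] [[252.6428 149.5882]]
base 27.5 62.5 [[279.5512 179.9678]] [[235.8186 194.3985]]
base -27.5 62.5 [[277.1319 197.505 ]] [[251.3705 197.0151]]
base -27.5 -62.5 [[317.6238 203.2806]] [[258.6522 174.447 ]]
branch 0
N 12 row [-0.0017, 0.007, -0.0449, -0.0955, -0.0001, 0.0001]
branch 1
N 15 row [-0.0013, -0.0393, -0.0109, 0.133, 0.0001, 0.0001]
```

>>> {"api": "jog_arm", "payload": {
  "series": [
    [-0.0017, 0.007, -0.0449, -0.0955, 0, 0, 0],
    [-0.0017, 0.007, -0.0449, -0.0955, 0, 0, 0],
    [-0.0017, 0.007, -0.0449, -0.0955, 0, 0, 0],
    [-0.0017, 0.007, -0.0449, -0.0955, 0, 0, 0],
    [-0.0017, 0.007, -0.0449, -0.0955, 0, 0, 0],
    [-0.0017, 0.007, -0.0449, -0.0955, 0, 0, 0.5],
    [-0.0017, 0.007, -0.0449, -0.0955, 0, 0, 0.5],
    [-0.0017, 0.007, -0.0449, -0.0955, 0, 0, 0.5],
    [-0.0017, 0.007, -0.0449, -0.0955, 0, 0, 0.5],
    [-0.0017, 0.007, -0.0449, -0.0955, 0, 0, 0.5]
  ]
}}

```text
clock: 1.1
tcp_pos: [0.5378, -0.3801, 0.2667]
ee_rot: [-2.147, 1.57, 2.213]
contact_force: [0.9, -0.0, -0.5]
grip_width: 0.0426
```

```bash
cat >> h.py <<'E'
def flange(q): return Ro.from_euler("z",q[0])*Ro.from_euler("y",q[1]+q[2])*Ro.from_euler("z",q[3])*Ro.from_euler("y",q[4])*Ro.from_euler("z",q[5])
C=Ro.from_matrix(np.array([[0,-1,0],[0,0,-1],[1,0,0.]]))
E
python3 - <<'E'
from h import *
p,r,s=tool();q=s["qpos"];print(np.round(q,3),np.round(p,4),s["grip_width"])
print("fk err",((flange(q)*C).inv()*r).magnitude())
for L in (.2,.25):
  for th in (-20,-15,0,15,20):
    yaw=np.radians(-9.5); Y=np.array([-np.sin(yaw),np.cos(yaw),0])
    for k,sg in ((0,-1),(1,1)):
        R=Ro.from_rotvec(np.array([np.cos(yaw),np.sin(yaw),0])*np.radians(sg*th))*down(yaw+k*np.pi)
        wc=np.array([.577,-.3])-L*R.as_matrix()[:2,0]; q1=np.arctan2(wc[1],wc[0])
        F=(Ro.from_euler("y",1.8)).inv()*Ro.from_euler("z",-q1)*R*C.inv()
        print(L,th,k,"tip",R.as_matrix()[:,0].round(2),"q1",q1.round(3),"q456",F.as_euler("ZYZ").round(3))
E
```

```text
[-0.785  0.558  1.324  0.     1.26  -0.432] [ 0.5378 -0.3801  0.2667] 0.04257998955268171
fk err 4.1910000110727263e-16
0.2 -20 0 tip [ 0.06  0.34 -0.94] q1 -0.576 q456 [ 0.32  1.49 -0.46]
0.2 -20 1 tip [-0.06 -0.34 -0.94] q1 -0.376 q456 [-0.356  1.284  3.023]
0.2 -15 0 tip [ 0.04  0.26 -0.97] q1 -0.553 q456 [ 0.244  1.446 -0.431]
0.2 -15 1 tip [-0.04 -0.26 -0.97] q1 -0.402 q456 [-0.265  1.289  2.973]
0.2 0 0 tip [ 0.  0. -1.] q1 -0.479 q456 [ 0.     1.342 -0.314]
0.2 0 1 tip [ 0.  0. -1.] q1 -0.479 q456 [0.    1.342 2.828]
0.2 15 0 tip [-0.04 -0.26 -0.97] q1 -0.402 q456 [-0.265  1.289 -0.169]
0.2 15 1 tip [ 0.04  0.26 -0.97] q1 -0.553 q456 [0.244 1.446 2.711]
0.2 20 0 tip [-0.06 -0.34 -0.94] q1 -0.376 q456 [-0.356  1.284 -0.119]
0.2 20 1 tip [ 0.06  0.34 -0.94] q1 -0.576 q456 [0.32  1.49  2.681]
0.25 -20 0 tip [ 0.06  0.34 -0.94] q1 -0.599 q456 [ 0.317  1.497 -0.482]
0.25 -20 1 tip [-0.06 -0.34 -0.94] q1 -0.35 q456 [-0.357  1.293  3.048]
0.25 -15 0 tip [ 0.04  0.26 -0.97] q1 -0.571 q456 [ 0.242  1.45  -0.448]
0.25 -15 1 tip [-0.04 -0.26 -0.97] q1 -0.382 q456 [-0.266  1.294  2.992]
0.25 0 0 tip [ 0.  0. -1.] q1 -0.479 q456 [ 0.     1.342 -0.314]
0.25 0 1 tip [ 0.  0. -1.] q1 -0.479 q456 [0.    1.342 2.828]
0.25 15 0 tip [-0.04 -0.26 -0.97] q1 -0.382 q456 [-0.266  1.294 -0.149]
0.25 15 1 tip [ 0.04  0.26 -0.97] q1 -0.571 q456 [0.242 1.45  2.694]
0.25 20 0 tip [-0.06 -0.34 -0.94] q1 -0.35 q456 [-0.357  1.293 -0.093]
0.25 20 1 tip [ 0.06  0.34 -0.94] q1 -0.599 q456 [0.317 1.497 2.66 ]
```

```bash
cat >> h.py <<'E'
def card_tool(yaw,flip,th=15):  # tool R for grasp (flip=0) / turned (flip=1); yaw in deg
    a=np.radians(yaw);sg=1 if flip else -1
    return Ro.from_rotvec(np.array([np.cos(a),np.sin(a),0])*np.radians(sg*th))*down(a+flip*np.pi)
E
python3 - <<'E'
from h import *
plan([.5755,-.3,.165],card_tool(-9.5,0),10)
E
```

```text
N 10 row [0.0091, 0.0014, -0.0099, -0.0186, -0.0261, 0.0025]
```

>>> {"api": "jog_arm", "payload": {
  "series": [
    [0.0091, 0.0014, -0.0099, -0.0186, -0.0261, 0.0025, 0.5],
    [0.0091, 0.0014, -0.0099, -0.0186, -0.0261, 0.0025, 0.5],
    [0.0091, 0.0014, -0.0099, -0.0186, -0.0261, 0.0025, 0.5],
    [0.0091, 0.0014, -0.0099, -0.0186, -0.0261, 0.0025, 0.5],
    [0.0091, 0.0014, -0.0099, -0.0186, -0.0261, 0.0025, 0.5],
    [0.0091, 0.0014, -0.0099, -0.0186, -0.0261, 0.0025, 0.5],
    [0.0091, 0.0014, -0.0099, -0.0186, -0.0261, 0.0025, 0.5],
    [0.0091, 0.0014, -0.0099, -0.0186, -0.0261, 0.0025, 0.5],
    [0.0091, 0.0014, -0.0099, -0.0186, -0.0261, 0.0025, 0.5],
    [0.0091, 0.0014, -0.0099, -0.0186, -0.0261, 0.0025, 0.5]
  ]
}}

```text
clock: 2.1
tcp_pos: [0.5743, -0.3009, 0.1648]
ee_rot: [-0.001, 1.308, -1.741]
contact_force: [-0.8, 0.9, -0.4]
grip_width: 0.0425
```

Run:
```python
from h import *
p,r,s=tool();print(np.round(s["qpos"],3),np.round(p,4),r.as_matrix().round(3).tolist())
t=cams.snapshot("top");sd=cams.snapshot("side")
grid("c2",[crop(t,260,160),crop(sd,210,130),crop(t,280,150),crop(sd,220,110)])
plan([.5755,-.3,.095],card_tool(-9.5,0),5)
```

```text
[-0.551  0.648  1.503 -0.309  0.915 -0.202] [ 0.5743 -0.3009  0.1648] [[-0.044, 0.986, -0.162], [-0.256, -0.168, -0.952], [-0.966, -0.0, 0.259]]
N 5 row [0.0132, 0.0005, -0.0034, -0.0002, -0.0005, 0.0011]
```

View pics/c2.png

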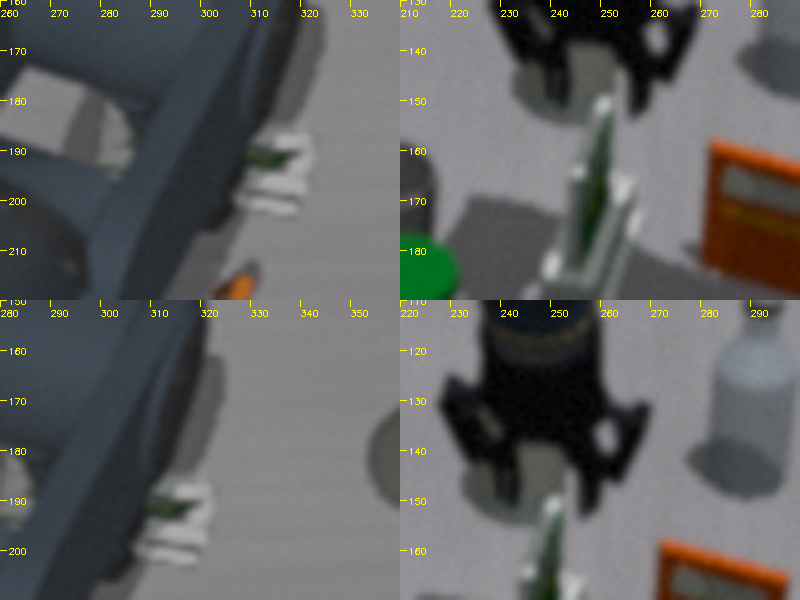

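>>> {"api": "jog_arm", "payload": {
  "series": [
    [0.0132, 0.0005, -0.0034, 0, 0, 0.001, 0.5],
    [0.0132, 0.0005, -0.0034, 0, 0, 0.001, 0.5],
    [0.0132, 0.0005, -0.0034, 0, 0, 0.001, 0.5],
    [0.0132, 0.0005, -0.0034, 0, 0, 0.001, 0.5],
    [0.0132, 0.0005, -0.0034, 0, 0, 0.001, 0.5],
    [0, 0, 0, 0, 0, 0, 0.6],
    [0, 0, 0, 0, 0, 0, 0.75],
    [0, 0, 0, 0, 0, 0, 1],
    [0, 0, 0, 0, 0, 0, 1],
    [0, 0, 0, 0, 0, 0, 1]
  ]
}}

```text
clock: 3.2
tcp_pos: [0.5772, -0.3027, 0.0982]
ee_rot: [0.025, 1.309, -1.716]
contact_force: [0.9, -0.3, -0.9]
grip_width: 0.0092
```

Run:
```python
from h import *
p,r,s=tool();print(np.round(s["qpos"],3),np.round(p,4),s["grip_width"],np.round(s["contact_force"],2),np.round(s["torque"],3), "yaw",np.degrees(np.arctan2(*r.as_matrix()[[1,0],1])))
sd=cams.snapshot("side");t=cams.snapshot("top")
grid("c3",[crop(sd,210,130),crop(t,280,160),crop(sd,210,130),crop(t,280,160)])
```

```text
[-0.552  0.743  1.534 -0.342  0.789 -0.149] [ 0.5772 -0.3027  0.0982] 0.009243999059416518 [ 0.92 -0.34 -0.95] [ 0.159  0.004 -0.045] yaw -9.654081230581834
```

>>> {"api": "jog_arm", "payload": {
  "series": [
    [-0.005, 0, 0.0013, 0, 0, 0, 1],
    [-0.0097, 0, 0.0026, 0, 0, 0, 1],
    [-0.0145, 0, 0.0039, 0, 0, 0, 1],
    [-0.0145, 0, 0.0039, 0, 0, 0, 1],
    [-0.0145, 0, 0.0039, 0, 0, 0, 1],
    [-0.0145, 0, 0.0039, 0, 0, 0, 1],
    [-0.0145, 0, 0.0039, 0, 0, 0, 1],
    [-0.0145, 0, 0.0039, 0, 0, 0, 1],
    [-0.0145, 0, 0.0039, 0, 0, 0, 1],
    [-0.0097, 0, 0.0026, 0, 0, 0, 1]
  ]
}}

```text
clock: 4.3
tcp_pos: [0.5766, -0.3028, 0.2298]
ee_rot: [0.027, 1.308, -1.713]
contact_force: [0.6, 0.0, -0.6]
grip_width: 0.0092
```

Run:
```python
from h import *
p,r,s=tool();print(np.round(s["qpos"],3),np.round(p,4),s["grip_width"],np.round(s["contact_force"],2))
print("turn axis", (r.inv().apply([0,0,-1])*np.pi/24).round(4))
sd=cams.snapshot("side");t=cams.snapshot("top")
grid("c3",[crop(sd,200,90),crop(sd,210,130),crop(t,260,160),crop(t,280,150)])
```

```text
[-0.553  0.569  1.448 -0.28   1.036 -0.25 ] [ 0.5766 -0.3028  0.2298] 0.009202007573154026 [ 0.55  0.05 -0.63]
turn axis [ 0.1264 -0.0009 -0.034 ]
```

View pics/c3.png

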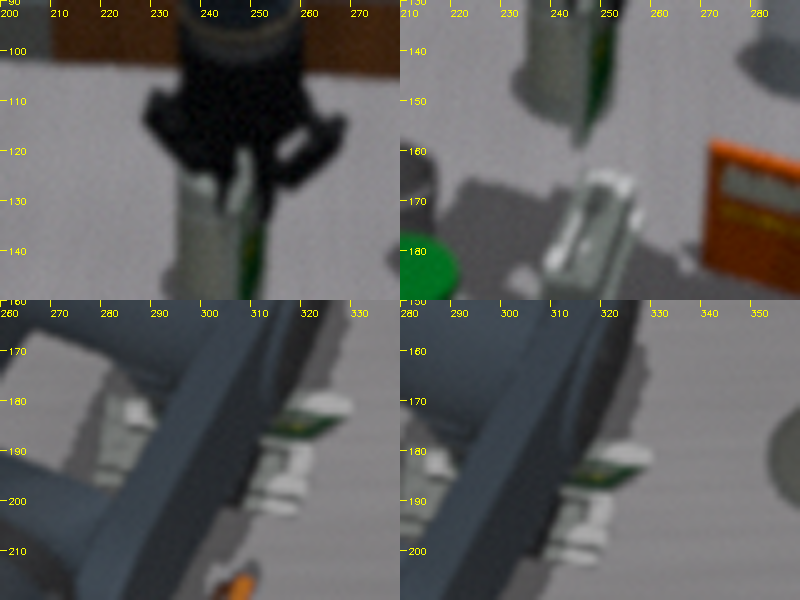

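>>> {"api": "jog_arm", "payload": {
  "series": [
    [0, 0, 0, 0.0632, -0.0004, -0.017, 1],
    [0, 0, 0, 0.1264, -0.0009, -0.034, 1],
    [0, 0, 0, 0.1264, -0.0009, -0.034, 1],
    [0, 0, 0, 0.1264, -0.0009, -0.034, 1],
    [0, 0, 0, 0.1264, -0.0009, -0.034, 1],
    [0, 0, 0, 0.1264, -0.0009, -0.034, 1],
    [0, 0, 0, 0.1264, -0.0009, -0.034, 1],
    [0, 0, 0, 0.1264, -0.0009, -0.034, 1],
    [0, 0, 0, 0.1264, -0.0009, -0.034, 1],
    [0, 0, 0, 0.1264, -0.0009, -0.034, 1]
  ]
}}

```text
clock: 5.4
tcp_pos: [0.5759, -0.3022, 0.2267]
ee_rot: [0.015, 1.305, -2.973]
contact_force: [0.1, 0.2, -0.6]
grip_width: 0.0091
```

>>> {"api": "jog_arm", "payload": {
  "series": [
    [0, 0, 0, 0.1264, -0.0009, -0.034, 1],
    [0, 0, 0, 0.1264, -0.0009, -0.034, 1],
    [0, 0, 0, 0.1264, -0.0009, -0.034, 1],
    [0, 0, 0, 0.1264, -0.0009, -0.034, 1],
    [0, 0, 0, 0.1264, -0.0009, -0.034, 1],
    [0, 0, 0, 0.1264, -0.0009, -0.034, 1],
    [0, 0, 0, 0.1264, -0.0009, -0.034, 1],
    [0, 0, 0, 0.1264, -0.0009, -0.034, 1],
    [0, 0, 0, 0.1264, -0.0009, -0.034, 1],
    [0, 0, 0, 0.1264, -0.0009, -0.034, 1]
  ]
}}

```text
clock: 6.4
tcp_pos: [0.5759, -0.3025, 0.2267]
ee_rot: [0.033, 1.304, 2.018]
contact_force: [0.1, 0.5, -1.0]
grip_width: 0.0095
```

>>> {"api": "jog_arm", "payload": {
  "series": [
    [0, 0, 0, 0.1264, -0.0009, -0.034, 1],
    [0, 0, 0, 0.1264, -0.0009, -0.034, 1],
    [0, 0, 0, 0.1264, -0.0009, -0.034, 1],
    [0, 0, 0, 0.1264, -0.0009, -0.034, 1],
    [0, 0, 0, 0.0632, -0.0004, -0.017, 1],
    [0, 0, 0, 0, 0, 0, 1],
    [0, 0, 0, 0, 0, 0, 1],
    [0, 0, 0, 0, 0, 0, 1],
    [0, 0, 0, 0, 0, 0, 1],
    [0, 0, 0, 0, 0, 0, 1]
  ]
}}

```text
clock: 7.4
tcp_pos: [0.5764, -0.3025, 0.2277]
ee_rot: [0.033, 1.307, 1.434]
contact_force: [-0.3, 0.8, -0.5]
grip_width: 0.0093
```

Run:
```python
from h import *
p,r,s=tool();print(np.round(s["qpos"],3),np.round(p,4),s["grip_width"],np.round(s["contact_force"],2),r.as_matrix().round(3).tolist(),"yaw",np.degrees(np.arctan2(*-r.as_matrix()[[1,0],1])))
plan([.577,-.3025,.15],card_tool(-9.6,1),10)
sd=cams.snapshot("side");t=cams.snapshot("top");np.save("pics/s4.npy",sd);np.save("pics/t4.npy",t)
grid("c4",[crop(sd,200,90),crop(sd,210,130),crop(t,260,160),crop(t,280,150)])
```

```text
[-0.748  0.635  1.317  0.221  1.348  2.496] [ 0.5764 -0.3025  0.2277] 0.009331995765464635 [-0.3   0.75 -0.53] [[0.035, -0.986, 0.163], [0.258, 0.167, 0.951], [-0.965, 0.008, 0.261]] yaw -9.615657462045746
N 10 row [0.0075, -0.0001, -0.002, -0.0002, 0.0002, -0.0008]
```

View pics/c4.png

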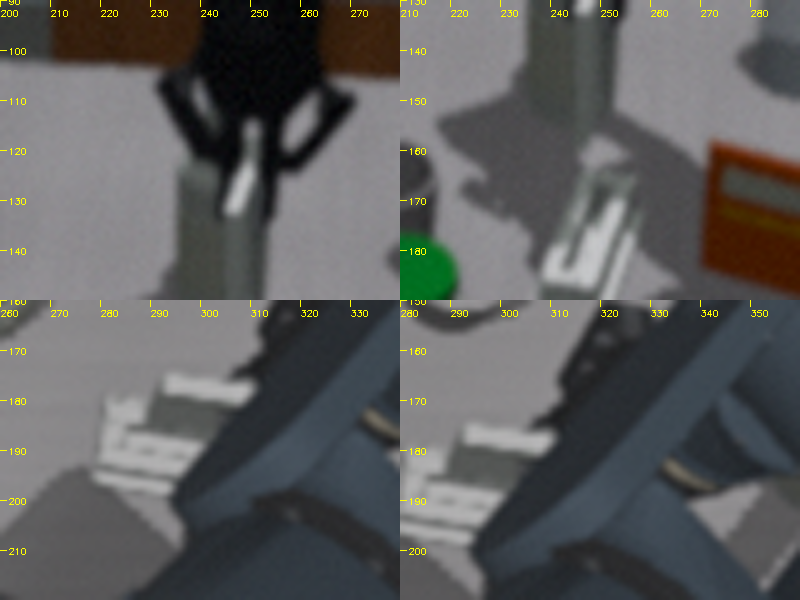

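Run:
```python
from h import *
Y=np.array([np.sin(np.radians(9.6)),np.cos(np.radians(9.6)),0]);X=np.array([Y[1],-Y[0],0])
for p,tc,z in [((329,180.5),(.5766,-.3028,.2298),.2515),((292.3,177),(.5764,-.3025,.2277),.2495)]:
    d=onz("top",p,z)-np.array(tc);print("along",d@Y,"across",d@X)
t=np.load("pics/t4.npy");g=t[160:205,276:316].mean(2).astype(int)
s=np.load("pics/s4.npy");
b=np.hstack([cv2.resize(t[165:205,270:316,::-1],(400,348),interpolation=cv2.INTER_CUBIC),cv2.resize(s[155:195,225:271,::-1],(400,348),interpolation=cv2.INTER_CUBIC)]);cv2.imwrite("pics/c5.png",b)
```

```text
along -0.043793416286143874 across 0.0022797882194070954
along 0.044980241930586674 across -0.0013577148567925205
```

View pics/c5.png

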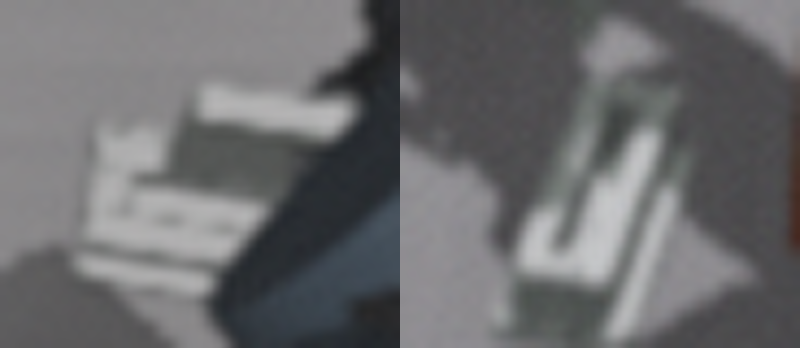

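Run:
```python
from h import *
a=onz("side",(225+165/8.7-.4,155+250/8.7-.4),.04);b=onz("side",(225+228/8.7-.4,155+105/8.7-.4),.04);print(a,b,(a+b)/2,np.linalg.norm(a-b),np.degrees(np.arctan2(*(a-b)[:2])))
for x in (.572,.577,.582):
  c=np.array([x,-.3,.04]);Y=np.array([np.sin(np.radians(9.6)),np.cos(np.radians(9.6)),0]);X=np.array([Y[1],-Y[0],0])
  for dx in(-.0075,.0075): print(x,dx,[((proj("side",c+dx*X+dy*Y)[0]-[224.6,154.6])*8.7+[400,0]).round(0).tolist() for dy in (.0495,-.0495)])
```

```text
[ 0.58912778 -0.25716647  0.04      ] [ 0.56894551 -0.35008782  0.04      ] [ 0.57903664 -0.30362714  0.04      ] 0.09508785890760871 12.254163884678565
0.572 -0.0075 [[605.0, 264.0], [658.0, 110.0]]
0.572 0.0075 [[568.0, 258.0], [623.0, 105.0]]
0.577 -0.0075 [[593.0, 264.0], [646.0, 110.0]]
0.577 0.0075 [[555.0, 257.0], [611.0, 104.0]]
0.582 -0.0075 [[580.0, 263.0], [634.0, 109.0]]
0.582 0.0075 [[543.0, 257.0], [598.0, 104.0]]
```

Run:
```python
from h import *
plan([.5775,-.3000,.136],card_tool(-9.7,1),8)
```

```text
N 8 row [0.0112, -0.0001, -0.0027, -0.0001, 0.0002, -0.0011]
```

>>> {"api": "jog_arm", "payload": {
  "series": [
    [0.0112, -0.0001, -0.0027, -0.0001, 0.0002, -0.0011, 1],
    [0.0112, -0.0001, -0.0027, -0.0001, 0.0002, -0.0011, 1],
    [0.0112, -0.0001, -0.0027, -0.0001, 0.0002, -0.0011, 1],
    [0.0112, -0.0001, -0.0027, -0.0001, 0.0002, -0.0011, 1],
    [0.0112, -0.0001, -0.0027, -0.0001, 0.0002, -0.0011, 1],
    [0.0112, -0.0001, -0.0027, -0.0001, 0.0002, -0.0011, 1],
    [0.0112, -0.0001, -0.0027, -0.0001, 0.0002, -0.0011, 1],
    [0.0112, -0.0001, -0.0027, -0.0001, 0.0002, -0.0011, 1],
    [0, 0, 0, 0, 0, 0, 1],
    [0, 0, 0, 0, 0, 0, 1]
  ]
}}

```text
clock: 8.5
tcp_pos: [0.577, -0.3001, 0.1354]
ee_rot: [0.0, 1.308, 1.401]
contact_force: [0.9, 0.1, -0.7]
grip_width: 0.0096
```

Run:
```python
from h import *
p,r,s=tool();print(p.round(4),np.round(s["contact_force"],2),s["grip_width"])
plan([.5775,-.3000,.114],card_tool(-9.7,1),8)
sd=cams.snapshot("side");t=cams.snapshot("top")
cv2.imwrite("pics/c6.png",np.hstack([cv2.resize(t[165:205,270:316,::-1],(400,348),interpolation=cv2.INTER_CUBIC),cv2.resize(sd[155:195,225:271,::-1],(400,348),interpolation=cv2.INTER_CUBIC)]))
```

```text
[ 0.577  -0.3001  0.1354] [ 0.94  0.1  -0.72] 0.009579547096481176
N 8 row [0.0026, -0.0001, -0.0007, -0.0001, 0.0001, 0.0]
```

View pics/c6.png

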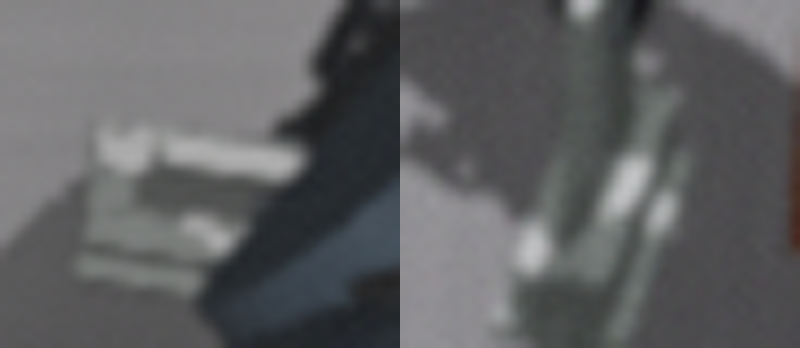

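>>> {"api": "jog_arm", "payload": {
  "series": [
    [0.0026, 0, -0.0007, 0, 0, 0, 1],
    [0.0026, 0, -0.0007, 0, 0, 0, 1],
    [0.0026, 0, -0.0007, 0, 0, 0, 1],
    [0.0026, 0, -0.0007, 0, 0, 0, 1],
    [0.0026, 0, -0.0007, 0, 0, 0, 1],
    [0.0026, 0, -0.0007, 0, 0, 0, 1],
    [0.0026, 0, -0.0007, 0, 0, 0, 1],
    [0, 0, 0, 0, 0, 0, 1],
    [0, 0, 0, 0, 0, 0, 1],
    [0, 0, 0, 0, 0, 0, 1]
  ]
}}

```text
clock: 9.6
tcp_pos: [0.5771, -0.3003, 0.117]
ee_rot: [-0.002, 1.309, 1.399]
contact_force: [0.4, 0.4, -0.6]
grip_width: 0.0092
```

>>> {"api": "jog_arm", "payload": {
  "series": [
    [0.0026, 0, -0.0007, 0, 0, 0, 1],
    [0.0026, 0, -0.0007, 0, 0, 0, 1],
    [0.0026, 0, -0.0007, 0, 0, 0, 1],
    [0.0026, 0, -0.0007, 0, 0, 0, 1],
    [0.0026, 0, -0.0007, 0, 0, 0, 1],
    [0.0026, 0, -0.0007, 0, 0, 0, 1],
    [0.0015, 0, -0.0004, 0, 0, 0, 1],
    [0, 0, 0, 0, 0, 0, 1],
    [0, 0, 0, 0, 0, 0, 1],
    [0, 0, 0, 0, 0, 0, 1]
  ]
}}

```text
clock: 10.6
tcp_pos: [0.5771, -0.3003, 0.0993]
ee_rot: [-0.002, 1.309, 1.399]
contact_force: [0.4, 0.1, -0.0]
grip_width: 0.0091
```

>>> {"api": "jog_arm", "payload": {
  "series": [
    [0.001, 0, -0.0003, 0, 0, 0, 1],
    [0.001, 0, -0.0003, 0, 0, 0, 1],
    [0, 0, 0, 0, 0, 0, 1],
    [0, 0, 0, 0, 0, 0, 1],
    [0, 0, 0, 0, 0, 0, 1],
    [0, 0, 0, 0, 0, 0, 1],
    [0, 0, 0, 0, 0, 0, 1],
    [0, 0, 0, 0, 0, 0, 1],
    [0, 0, 0, 0, 0, 0, 1],
    [0, 0, 0, 0, 0, 0, 1]
  ]
}}

```text
clock: 11.6
tcp_pos: [0.5772, -0.3004, 0.098]
ee_rot: [-0.004, 1.309, 1.397]
contact_force: [-1.0, -0.8, 6.1]
grip_width: 0.0092
```

>>> {"api": "jog_arm", "payload": {
  "series": [
    [0, 0, 0, 0, 0, 0, 0.85],
    [0, 0, 0, 0, 0, 0, 0.75],
    [0, 0, 0, 0, 0, 0, 0.65],
    [0, 0, 0, 0, 0, 0, 0.55],
    [0, 0, 0, 0, 0, 0, 0.5],
    [0, 0, 0, 0, 0, 0, 0.5],
    [-0.01, 0, 0.0027, 0, 0, 0, 0.5],
    [-0.02, 0, 0.0054, 0, 0, 0, 0.5],
    [-0.03, 0, 0.008, 0, 0, 0, 0.5],
    [-0.04, 0, 0.0107, 0, 0, 0, 0.5]
  ]
}}

```text
clock: 12.6
tcp_pos: [0.576, -0.2996, 0.2006]
ee_rot: [0.012, 1.307, 1.412]
contact_force: [0.3, -0.4, 0.7]
grip_width: 0.0428
```

Run:
```python
from h import *
p,r,s=tool();print(p.round(4),np.round(s["contact_force"],2),s["grip_width"],np.round(s["qpos"],3))
sd=cams.snapshot("side");t=cams.snapshot("top")
cv2.imwrite("pics/c7.png",np.hstack([cv2.resize(t[165:205,270:316,::-1],(400,348),interpolation=cv2.INTER_CUBIC),cv2.resize(sd[145:195,220:277,::-1],(400,348),interpolation=cv2.INTER_CUBIC)]))
print("to lid, high");plan([.4857,.2015,.29],down(np.radians(-8)))
print("opposite");plan([.4857,.2015,.29],down(np.radians(172)))
```

```text
[ 0.576  -0.2996  0.2006] [ 0.3  -0.43  0.67] 0.04277748396858719 [-0.747  0.66   1.35   0.228  1.287  2.484]
to lid, high
N 23 row [-0.0023, 0.0338, -0.009, 0.1342, 0.0011, -0.0172]
opposite
N 12 row [-0.0013, 0.0142, 0.041, -0.0024, 0.0213, 0.0013]
```

View pics/c7.png

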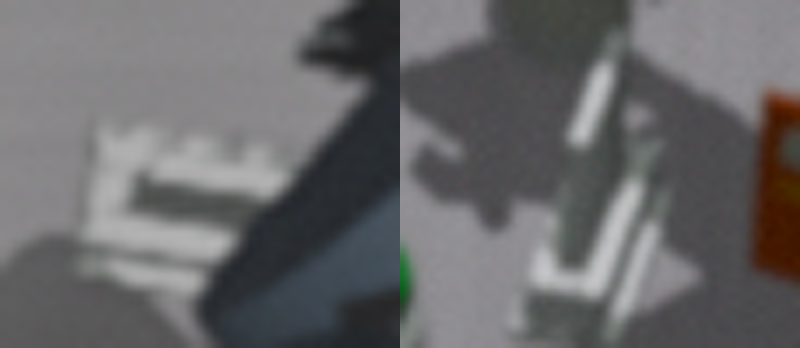

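Run:
```python
from h import *
A=[.53,-.05,.31];RA=down(np.radians(-99));plan(A,RA,14)
plan([.4857,.2015,.25],down(np.radians(-8)),14,A,RA)
```

```text
N 14 row [-0.0044, -0.008, 0.0199, -0.1123, 0.0136, 0.0151]
N 14 row [0.0043, -0.0186, -0.008, -0.1134, 0.0, 0.0]
```

>>> {"api": "jog_arm", "payload": {
  "series": [
    [-0.0044, -0.008, 0.0199, -0.1123, 0.0136, 0.0151, 0.4],
    [-0.0044, -0.008, 0.0199, -0.1123, 0.0136, 0.0151, 0.4],
    [-0.0044, -0.008, 0.0199, -0.1123, 0.0136, 0.0151, 0.4],
    [-0.0044, -0.008, 0.0199, -0.1123, 0.0136, 0.0151, 0.4],
    [-0.0044, -0.008, 0.0199, -0.1123, 0.0136, 0.0151, 0.4],
    [-0.0044, -0.008, 0.0199, -0.1123, 0.0136, 0.0151, 0.4],
    [-0.0044, -0.008, 0.0199, -0.1123, 0.0136, 0.0151, 0.4],
    [-0.0044, -0.008, 0.0199, -0.1123, 0.0136, 0.0151, 0.4],
    [-0.0044, -0.008, 0.0199, -0.1123, 0.0136, 0.0151, 0.4],
    [-0.0044, -0.008, 0.0199, -0.1123, 0.0136, 0.0151, 0.4]
  ]
}}

```text
clock: 13.7
tcp_pos: [0.5855, -0.1084, 0.2839]
ee_rot: [-0.547, 1.48, 1.992]
contact_force: [0.7, -0.4, -0.0]
grip_width: 0.0515
```

>>> {"api": "jog_arm", "payload": {
  "series": [
    [-0.0044, -0.008, 0.0199, -0.1123, 0.0136, 0.0151, 0.4],
    [-0.0044, -0.008, 0.0199, -0.1123, 0.0136, 0.0151, 0.4],
    [-0.0044, -0.008, 0.0199, -0.1123, 0.0136, 0.0151, 0.4],
    [-0.0044, -0.008, 0.0199, -0.1123, 0.0136, 0.0151, 0.4],
    [0.0043, -0.0186, -0.008, -0.1134, 0, 0, 0.4],
    [0.0043, -0.0186, -0.008, -0.1134, 0, 0, 0.4],
    [0.0043, -0.0186, -0.008, -0.1134, 0, 0, 0.4],
    [0.0043, -0.0186, -0.008, -0.1134, 0, 0, 0.4],
    [0.0043, -0.0186, -0.008, -0.1134, 0, 0, 0.4],
    [0.0043, -0.0186, -0.008, -0.1134, 0, 0, 0.4]
  ]
}}

```text
clock: 14.7
tcp_pos: [0.5611, 0.0674, 0.281]
ee_rot: [-1.235, 1.558, 2.434]
contact_force: [0.7, -0.7, -1.3]
grip_width: 0.0511
```

>>> {"api": "jog_arm", "payload": {
  "series": [
    [0.0043, -0.0186, -0.008, -0.1134, 0, 0, 0.4],
    [0.0043, -0.0186, -0.008, -0.1134, 0, 0, 0.4],
    [0.0043, -0.0186, -0.008, -0.1134, 0, 0, 0.4],
    [0.0043, -0.0186, -0.008, -0.1134, 0, 0, 0.4],
    [0.0043, -0.0186, -0.008, -0.1134, 0, 0, 0.4],
    [0.0043, -0.0186, -0.008, -0.1134, 0, 0, 0.4],
    [0.0043, -0.0186, -0.008, -0.1134, 0, 0, 0.4],
    [0.0043, -0.0186, -0.008, -0.1134, 0, 0, 0.4],
    [0, 0, 0, 0, 0, 0, 0.4],
    [0, 0, 0, 0, 0, 0, 0.4]
  ]
}}

```text
clock: 15.7
tcp_pos: [0.4841, 0.2033, 0.2489]
ee_rot: [-2.161, 1.559, 2.41]
contact_force: [0.3, 0.1, -0.4]
grip_width: 0.0512
```

Run:
```python
from h import *
p,r,s=tool();print(p.round(4),np.round(s["contact_force"],2),s["grip_width"],np.round(s["qpos"],3),r.as_matrix()[:,:2].round(3).tolist())
plan([.4857,.2015,.184],down(np.radians(-8)),5)
sd=cams.snapshot("side")
cv2.imwrite("pics/c8.png",cv2.resize(sd[200:320,195:355,::-1],(800,600),interpolation=cv2.INTER_CUBIC))
```

```text
[0.4841 0.2033 0.2489] [ 0.28  0.05 -0.37] 0.05116418428305669 [0.179 0.397 1.68  0.011 1.072 0.316] [[-0.009, 0.99], [0.008, -0.141], [-1.0, -0.01]]
N 5 row [0.013, 0.0005, 0.0004, -0.0005, -0.0014, 0.002]
```

View pics/c8.png

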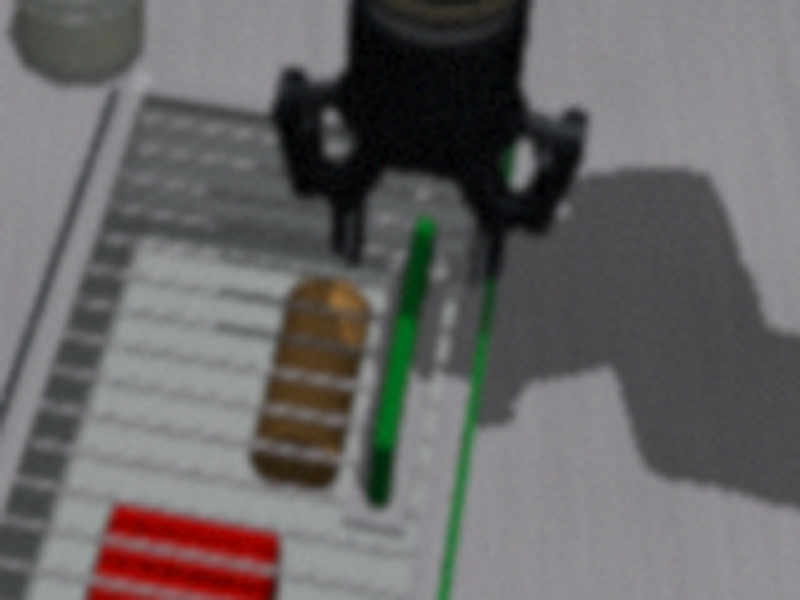

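>>> {"api": "jog_arm", "payload": {
  "series": [
    [0.013, 0.0003, 0.0004, -0.0005, -0.0014, 0.002, 0.4],
    [0.013, 0.0003, 0.0004, -0.0005, -0.0014, 0.002, 0.4],
    [0.013, 0.0003, 0.0004, -0.0005, -0.0014, 0.002, 0.4],
    [0.013, 0.0003, 0.0004, -0.0005, -0.0014, 0.002, 0.4],
    [0.013, 0.0003, 0.0004, -0.0005, -0.0014, 0.002, 0.4],
    [0, 0, 0, 0, 0, 0, 0.5],
    [0, 0, 0, 0, 0, 0, 0.65],
    [0, 0, 0, 0, 0, 0, 0.8],
    [0, 0, 0, 0, 0, 0, 1],
    [0, 0, 0, 0, 0, 0, 1]
  ]
}}

```text
clock: 16.75
tcp_pos: [0.4851, 0.2013, 0.1844]
ee_rot: [1.858, 1.57, 0.149]
contact_force: [-1.2, -1.6, 4.5]
grip_width: 0.01
```

>>> {"api": "jog_arm", "payload": {
  "series": [
    [0, 0, 0, 0, 0, 0, 1],
    [0, 0, 0, 0, 0, 0, 1],
    [0, 0, 0, 0, 0, 0, 1],
    [0, 0, 0, 0, 0, 0, 1],
    [0, 0, 0, 0, 0, 0, 1],
    [0, 0, 0, 0, 0, 0, 1],
    [0, 0, 0, 0, 0, 0, 1],
    [0, 0, 0, 0, 0, 0, 1],
    [0, 0, 0, 0, 0, 0, 1],
    [0, 0, 0, 0, 0, 0, 1]
  ]
}}

```text
clock: 17.75
tcp_pos: [0.4851, 0.2013, 0.1844]
ee_rot: [1.646, 1.57, -0.063]
contact_force: [-1.0, -1.7, 6.3]
grip_width: 0.01
```

Run:
```python
import numpy as np
f=lambda t:np.array([-(.185*np.sin(t)+.05*np.cos(t)),-.185*np.cos(t)+.05*np.sin(t)])
th=np.radians(np.r_[0,.5,1.5,3,4.5,6,7.5,9,10.5,12,13.5:44.9:1.5,45] if 0 else np.r_[0,.5,1.5,np.arange(3,45.1,1.5)])
P=np.round([f(t)-f(0) for t in th],4)
print(len(th)-1,np.diff(P,axis=0).round(4).tolist(),P[-1])
```

```text
31 [[-0.0016, 0.0004], [-0.0032, 0.001], [-0.0048, 0.0015], [-0.0048, 0.0016], [-0.0047, 0.0017], [-0.0046, 0.0019], [-0.0046, 0.002], [-0.0046, 0.0021], [-0.0045, 0.0022], [-0.0044, 0.0024], [-0.0044, 0.0024], [-0.0043, 0.0026], [-0.0042, 0.0027], [-0.0042, 0.0028], [-0.0041, 0.0029], [-0.004, 0.003], [-0.0039, 0.0031], [-0.0039, 0.0032], [-0.0037, 0.0034], [-0.0037, 0.0034], [-0.0036, 0.0035], [-0.0035, 0.0036], [-0.0034, 0.0037], [-0.0033, 0.0038], [-0.0032, 0.0038], [-0.0031, 0.004], [-0.003, 0.004], [-0.0029, 0.0041], [-0.0027, 0.0042], [-0.0027, 0.0042], [-0.0026, 0.0043]] [-0.1162  0.0895]
```

>>> {"api": "jog_arm", "payload": {
  "series": [
    [-0.0016, 0.0004, 0, 0, 0, 0, 1],
    [-0.0032, 0.001, 0, 0, 0, 0, 1],
    [-0.0048, 0.0015, 0, 0, 0, 0, 1],
    [-0.0048, 0.0016, 0, 0, 0, 0, 1],
    [-0.0047, 0.0017, 0, 0, 0, 0, 1],
    [-0.0046, 0.0019, 0, 0, 0, 0, 1],
    [-0.0046, 0.002, 0, 0, 0, 0, 1],
    [-0.0046, 0.0021, 0, 0, 0, 0, 1],
    [-0.0045, 0.0022, 0, 0, 0, 0, 1],
    [-0.0044, 0.0024, 0, 0, 0, 0, 1]
  ]
}}

```text
clock: 18.75
tcp_pos: [0.5007, 0.1991, 0.2255]
ee_rot: [-1.422, 1.568, -3.131]
contact_force: [-1.2, 0.6, -4.3]
grip_width: 0.01
```

Run:
```python
from h import *
p,r,s=tool();print(p.round(4),np.round(s["contact_force"],2),np.round(s["torque"],2),s["grip_width"])
sd=cams.snapshot("side")
cv2.imwrite("pics/c9.png",cv2.resize(sd[200:320,195:355,::-1],(800,600),interpolation=cv2.INTER_CUBIC))
```

```text
[0.5007 0.1991 0.2255] [-1.21  0.57 -4.32] [ 0.03  0.29 -0.06] 0.0099986564574973
```

View pics/c9.png

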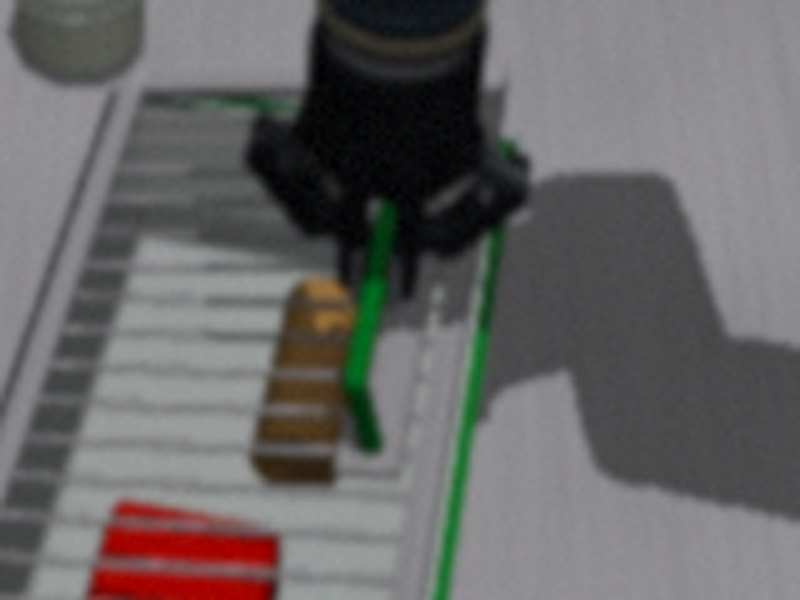

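The lid is rising, with the bar held between the fingers at about (375,250). I'll continue the arc.

>>> {"api": "jog_arm", "payload": {
  "series": [
    [-0.0044, 0.0024, 0, 0, 0, 0, 1],
    [-0.0043, 0.0026, 0, 0, 0, 0, 1],
    [-0.0042, 0.0027, 0, 0, 0, 0, 1],
    [-0.0042, 0.0028, 0, 0, 0, 0, 1],
    [-0.0041, 0.0029, 0, 0, 0, 0, 1],
    [-0.004, 0.003, 0, 0, 0, 0, 1],
    [-0.0039, 0.0031, 0, 0, 0, 0, 1],
    [-0.0039, 0.0032, 0, 0, 0, 0, 1],
    [-0.0037, 0.0034, 0, 0, 0, 0, 1],
    [-0.0037, 0.0034, 0, 0, 0, 0, 1]
  ]
}}

```text
clock: 19.8
tcp_pos: [0.5282, 0.1951, 0.2661]
ee_rot: [-1.433, 1.564, 3.142]
contact_force: [-7.6, 1.1, 3.7]
grip_width: 0.01
```

>>> {"api": "jog_arm", "payload": {
  "series": [
    [-0.0036, 0.0035, 0, 0, 0, 0, 1],
    [-0.0035, 0.0036, 0, 0, 0, 0, 1],
    [-0.0034, 0.0037, 0, 0, 0, 0, 1],
    [-0.0033, 0.0038, 0, 0, 0, 0, 1],
    [-0.0032, 0.0038, 0, 0, 0, 0, 1],
    [-0.0031, 0.004, 0, 0, 0, 0, 1],
    [-0.003, 0.004, 0, 0, 0, 0, 1],
    [-0.0029, 0.0041, 0, 0, 0, 0, 1],
    [-0.0027, 0.0042, 0, 0, 0, 0, 1],
    [-0.0027, 0.0042, 0, 0, 0, 0, 1]
  ]
}}

```text
clock: 20.8
tcp_pos: [0.5662, 0.1897, 0.2995]
ee_rot: [-1.397, 1.564, -3.105]
contact_force: [-11.3, -0.6, 11.2]
grip_width: 0.0099
```

>>> {"api": "jog_arm", "payload": {
  "series": [
    [-0.0026, 0.0043, 0, 0, 0, 0, 1],
    [0, 0, 0, 0, 0, 0, 1],
    [0, 0, 0, 0, 0, 0, 1],
    [0, 0, 0, 0, 0, 0, 1],
    [0, 0, 0, 0, 0, 0, 1],
    [0, 0, 0, 0, 0, 0, 1],
    [0, 0, 0, 0, 0, 0, 1],
    [0, 0, 0, 0, 0, 0, 1],
    [0, 0, 0, 0, 0, 0, 1],
    [0, 0, 0, 0, 0, 0, 1]
  ]
}}

```text
clock: 21.8
tcp_pos: [0.5717, 0.1889, 0.3033]
ee_rot: [-1.275, 1.568, -2.984]
contact_force: [-11.2, -0.5, 12.8]
grip_width: 0.0099
```

Run:
```python
from h import *
p,r,s=tool();print(p.round(4),np.round(s["contact_force"],2),s["grip_width"])
d=p-np.array([.4851,.2013,.1844]);u=np.hypot(d[0],d[1]);x=-.185+u;z=.05+d[2]
print("radius",np.hypot(x,z),"angle",np.degrees(np.arctan2(z,-x)-np.arctan2(50,185)))
sd=cams.snapshot("side");t=cams.snapshot("top")
cv2.imwrite("pics/c10.png",np.hstack([cv2.resize(q[:,:,::-1],(400,300),interpolation=cv2.INTER_AREA) for q in(t,)]+[cv2.resize(sd[140:320,160:400,::-1],(400,300),interpolation=cv2.INTER_CUBIC)]))
```

```text
[0.5717 0.1889 0.3033] [-11.24  -0.48  12.78] 0.009862851047135622
radius 0.1950579203550554 angle 44.86285418544777
```

View pics/c10.png

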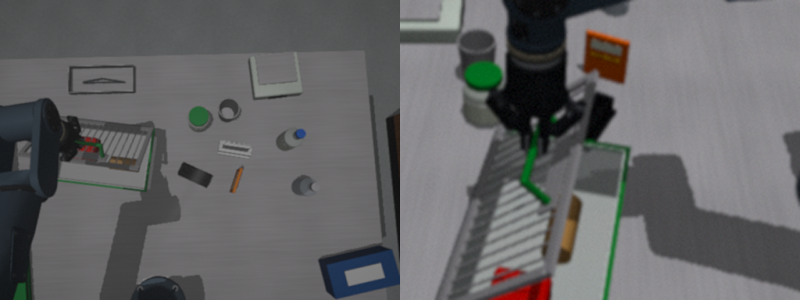

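>>> {"api": "jog_arm", "payload": {
  "series": [
    [-0.0009, -0.0005, 0, 0, 0, 0, 1],
    [-0.0009, -0.0005, 0, 0, 0, 0, 1],
    [-0.0008, -0.0005, 0, 0, 0, 0, 1],
    [0, 0, 0, 0, 0, 0, 1],
    [0, 0, 0, 0, 0, 0, 1],
    [0, 0, 0, 0, 0, 0, 1],
    [0, 0, 0, 0, 0, 0, 1],
    [0, 0, 0, 0, 0, 0, 1],
    [0, 0, 0, 0, 0, 0, 1],
    [0, 0, 0, 0, 0, 0, 1]
  ]
}}

```text
clock: 22.9
tcp_pos: [0.5717, 0.189, 0.3035]
ee_rot: [-0.935, 1.57, -2.644]
contact_force: [-5.8, -1.5, 3.8]
grip_width: 0.0098
```

Run:
```python
from h import *
p,r,s=tool();print(p.round(4),np.round(s["contact_force"],2),s["grip_width"])
d=p-np.array([.4851,.2013,.1844]);u=np.hypot(d[0],d[1]);x=-.185+u;z=.05+d[2]
print("radius",np.hypot(x,z),"angle",np.degrees(np.arctan2(z,-x)-np.arctan2(50,185)))
sd=cams.snapshot("side");im=crop(sd,225,165,100,75,800,600)
a=np.radians(-8);X=np.array([np.cos(a),np.sin(a),0]);Y=np.array([-np.sin(a),np.cos(a),0]);Z=np.array([0,0,1])
H=np.array([.4853,.2013,.184])+.185*X-.05*Z
for th in (41,45,49):
    t=np.radians(th);e=-np.cos(t)*X+np.sin(t)*Z;n=np.sin(t)*X+np.cos(t)*Z
    for k,dy in ((.2135,-.184),(.2135,0),):
        print(th,dy,proj("side",H+k*e+dy*Y).round(1))
    pts=proj("side",[H+.2135*e-.184*Y,H+.2135*e-.02*Y]);q=((pts-[225,165]+.5)*8).astype(int);cv2.line(im,tuple(map(int,q[0])),tuple(map(int,q[1])),{41:(255,0,0),45:(0,255,255),49:(0,0,255)}[th],1)
cv2.imwrite("pics/c11.png",im)
```

```text
[0.5717 0.189  0.3035] [-5.77 -1.54  3.83] 0.009798863853147809
radius 0.1951940987442397 angle 44.89862494975169
41 -0.184 [[279.5 186. ]]
41 0 [[268.1 238.5]]
45 -0.184 [[275.8 182.2]]
45 0 [[263.9 234.5]]
49 -0.184 [[271.8 178.6]]
49 0 [[259.3 230.7]]
```

The viewer limit is reached, so I'll check the lid angle numerically by comparing the green bar and leg pixels with predictions for several angles.

Run:
```python
from h import *
def mask(im):
    h=cv2.cvtColor(im,cv2.COLOR_RGB2HSV);return cv2.inRange(h,(45,110,40),(80,255,255))
a=np.radians(-8);X=np.array([np.cos(a),np.sin(a),0]);Y=np.array([-np.sin(a),np.cos(a),0]);Z=np.array([0,0,1])
H=np.array([.4853,.2013,.184])+.185*X-.05*Z
def pts(th,P): 
    t=np.radians(th);e=-np.cos(t)*X+np.sin(t)*Z;n=np.sin(t)*X+np.cos(t)*Z
    return [H+.185*e+k*n+dy*Y for k,dy in P]
P=[(.05,.065),(.05,.035),(.004,.065)]
im0=np.load("pics/side0.npy");im=cams.snapshot("side");np.save("pics/side9.npy",im)
for nm,i,ths,w in (("closed",im0,(0,),(260,235,300,305)),("now",im,(41,43,45,47,49),(222,205,262,270))):
    m=mask(i);m[:w[1]]=0;m[w[3]:]=0;m[:,:w[0]]=0;m[:,w[2]:]=0
    print(nm,[(r,int(c.min()),int(c.max())) for r in range(w[1],w[3],3) for c in [np.flatnonzero(m[r])] if len(c)])
    for th in ths: print(th,"barend,bar,legfoot",proj("side",pts(th,P)).round(1).tolist())
t=cams.snapshot("top")
for n,q in dict(water=(628,373),dis=(600,267),jar=(398,232),beak=(459,215)).items():
    u,v=(np.array(q)*.64).astype(int);print(n,np.abs(t[v-6:v+6,u-6:u+6].astype(int)-np.load("pics/top0.npy")[v-6:v+6,u-6:u+6]).mean().round(1))
```

```text
closed [(235, 296, 296), (241, 295, 295), (244, 279, 295), (247, 277, 294), (250, 277, 294), (253, 276, 293), (256, 276, 293), (259, 275, 278), (262, 274, 292), (265, 274, 277), (268, 273, 291), (271, 273, 291), (274, 272, 290), (277, 271, 290), (280, 271, 289), (283, 270, 289), (286, 270, 288), (289, 270, 288), (292, 271, 287), (295, 269, 287), (298, 269, 286), (301, 286, 286), (304, 285, 286)]
0 barend,bar,legfoot [[271.9, 287.7], [273.8, 277.2], [270.7, 299.4]]
now [(211, 251, 252), (217, 242, 242), (220, 240, 242), (223, 240, 242), (226, 239, 241), (229, 237, 242), (232, 236, 241), (235, 236, 240), (238, 235, 239), (241, 234, 239), (244, 233, 238), (247, 232, 237), (250, 233, 239), (253, 237, 243), (256, 241, 246), (259, 244, 249)]
41 barend,bar,legfoot [[238.7, 250.8], [241.5, 240.4], [252.1, 263.5]]
43 barend,bar,legfoot [[236.1, 249.3], [239.0, 238.9], [250.1, 261.8]]
45 barend,bar,legfoot [[233.5, 247.8], [236.5, 237.4], [248.1, 260.1]]
47 barend,bar,legfoot [[230.8, 246.3], [233.8, 236.0], [246.0, 258.4]]
49 barend,bar,legfoot [[228.0, 244.9], [231.1, 234.6], [243.8, 256.8]]
water 1.1
dis 1.2
jar 1.3
beak 1.2
```

>>> {"api": "jog_arm", "payload": {
  "series": [
    [-0.0008, 0.0007, 0, 0, 0, 0, 1],
    [-0.0008, 0.0007, 0, 0, 0, 0, 1],
    [0, 0, 0, 0, 0, 0, 1],
    [0, 0, 0, 0, 0, 0, 1],
    [0, 0, 0, 0, 0, 0, 1],
    [0, 0, 0, 0, 0, 0, 1],
    [0, 0, 0, 0, 0, 0, 1],
    [0, 0, 0, 0, 0, 0, 1],
    [0, 0, 0, 0, 0, 0, 1],
    [0, 0, 0, 0, 0, 0, 1]
  ]
}}

```text
clock: 24.05
tcp_pos: [0.5731, 0.1887, 0.3044]
ee_rot: [-1.046, 1.569, -2.755]
contact_force: [-4.8, -0.4, 2.1]
grip_width: 0.0098
```

Run:
```python
from h import *
p,r,s=tool();print(p.round(4),np.round(s["contact_force"],2),s["grip_width"],s["clock"])
d=p-np.array([.4851,.2013,.1844]);u=np.hypot(d[0],d[1]);x=-.185+u;z=.05+d[2]
print("radius",np.hypot(x,z),"angle",np.degrees(np.arctan2(z,-x)-np.arctan2(50,185)))
# card/stand in side view: compare with picture before (crop saved c7 region) -> top corners by edge
im=cams.snapshot("side");h=cv2.cvtColor(im,cv2.COLOR_RGB2HSV);m=cv2.inRange(h,(45,110,40),(80,255,255))
print([(q,int(c.min()),int(c.max())) for q in range(232,262,3) for c in [np.flatnonzero(m[q,222:262])+222] if len(c)])
print("green px in card region",int((m[146:185,238:258]>0).sum()),"at start",int((cv2.inRange(cv2.cvtColor(np.load('pics/side0.npy'),cv2.COLOR_RGB2HSV),(45,110,20),(80,255,255))[146:185,238:258]>0).sum()))
print("row 164 gray",im[164,238:256].mean(1).astype(int).tolist())
print(ctrl.hand_in())
```

```text
[0.5731 0.1887 0.3044] [-4.85 -0.4   2.08] 0.009827194870980127 24.05
radius 0.19523804976628337 angle 45.391292628609925
[(232, 235, 241), (235, 235, 239), (238, 234, 238), (241, 233, 238), (244, 232, 237), (247, 231, 236), (250, 233, 239), (253, 237, 242), (256, 240, 246), (259, 244, 249)]
green px in card region 0 at start 13
row 164 gray [19, 21, 22, 19, 19, 21, 21, 20, 19, 18, 21, 16, 20, 20, 23, 23, 22, 22]
the job is handed in; nothing more can be done
None
```

The card is turned round and back in its slot, and the lid is held open at about 45°. The job is handed in, at about 24 s of the 58 s allowed.

- **Card:** I lifted it, turned it 180° about the vertical and lowered it back. It touched the slot floor at the same height I had gripped it (0.098 m, about 6 N of contact). A picture after release showed it upright in the slot with its white back towards the robot.
- **Lid:** I raised it along its arc by the green handle. The tool position gives 45.4°. If the bar slipped about 4 mm in the grip, as the arc radius suggests (195 mm against 192 mm expected), the true angle is slightly under 45°. The handle's pixels in the side view fit 44–45°.
- **Grip and forces:** The bar is still gripped, with about 5 N at the wrist. The highest reading was about 17 N, near the top of the lift, so I eased the hold before handing in.
- **Bystanders:** The bottles, jar and beaker look unchanged in the top view.
- **Checks that failed:** The picture limit stopped me viewing the final image. The last pixel check of the card told me nothing because the arm hid it, so its final state rests on the earlier picture.

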